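Dock a sample rack square in its corner stops

ROBOT

A 7-joint arm with a two-finger parallel gripper is mounted at the origin on the work surface. World frame = base frame: x ahead of the robot, y to its left, z up, the work surface at z = 0. Lengths are in m, angles in rad, forces in N, time in s.
With the tool pointing down it reaches from about 0.4 to 0.875 m from the base axis. Payload 19.3 kg.
Tool frame: the origin (TCP) lies midway between the tips of the shut fingers; the grasp point (between the pads) lies 19 mm behind it; z points along the fingers, y is the direction in which the jaws open and shut (so a half turn about z gives the same grasp; the last joint's range is limited). The gripper opens to 85 mm and grips with 20 to 120 N. Pads are 22 mm wide; open, the fingers measure 114 mm over their backs; the gripper's body (76 mm by 85 mm) begins 54 mm behind the grasp point. The pads swing forward as they close: fully open they stand 13 mm farther back than shut.
Start: joints at [-1.254, 0.521, -0.036, 1.599, 0.021, 1.021, -0.113], TCP at [0.236, 0.579, 0.231] pointing down, gripper open.
Joint ranges: [-2.91, 2.91], [-0.3, 2.13], [-1.5, 1.42], [0.17, 2.43], [-1.26, 4.41], [0.16, 1.93], [-2.52, 2.52]. Speed limits (rad/s): [1.89, 1.89, 2.39, 2.39, 3.01, 3.01, 3.01].

INTERFACE

Orientations are given as a 3x3 rotation matrix whose columns are the frame's x, y, z axes.
In Python, from workcell import * gives the robot as it stands.
- The arm moves only by the tool apply_moves, never from a script. Its argument "moves" is a list that holds one entry, the list of rows, each a list of 7 numbers: the shift along the world's x, y, z in mm, then the turn, a rotation vector about the world's x, y, z in degrees, then the closure, from 0 (fully open) to 1 (shut). A call has 1 to 12 rows; each row is the pose to reach, as a shift and turn from the pose commanded when the call began; what a row does not reach only later rows make up. A row lasts 1/12 s, in which the tool goes at most 41.7 mm and 7.16 degrees, less where a joint would pass 70% of its speed; a pose out of reach is approached as far as the arm can. A call with a gripper value outside its range is refused whole. The fingers move at their own pace and stop on an object; the grip force is fixed at half the most. Time passes only in rows, so rows that repeat a pose let the fingers close. It gives the time, the measured TCP pose, the force and the opening at its end, in the units of the state.
- observe(): the state, without advancing time (a new reading comes with each control period).
- get_image(name): name is "side" or "top"; returns a dict with "frame" (400x640x3 uint8, red, green, blue), "fx", "fy", "cx", "cy" (pixels), "world_from_camera" (4x4, takes a point from camera to world coordinates). Camera axes: x right, y up, looking along -z (the intrinsics and any distortion apply to the point x, -y, -z); pixel columns grow to the right and rows downward; lengths in m; the calibration is good to about 2 mm. A picture is of the moment at which its call begins. There is no depth.
- job_done(): hands the job in, once; it reports no verdict.
Trained networks look in a picture, given as the dict that the camera call returned (one of the last four; its "shot" number tells which), for a name from the list of things; names that differ only in an ending like _2 or _b are one class to them, and where a whole thing is asked for, a point or a joint stands for the part that bears it (a point fixed in the world has none). Each returns a list of dicts, best first, with "score" (0 to 1); they miss things now and then, are a little off and sometimes report something else, mostly with a low value. They report only what shows in the picture. A call takes as long as a camera call. They do not tell look-alikes from the thing itself.
- silhouettes(picture, name): "region" (400x640 bool, what is visible of it) and "point" ([row, column] in pixels, amid what is visible of it).
The state is a dict: "time_s": time; "qpos": joint angles; "dq": joint speeds; "joint_torque": joint torques, N m; "tool_pos": TCP position; "tool_rot": TCP orientation; "wrist_force": force on the tool from outside, world axes, zero at the start; "moment": the same for the moment, N m; "gripper_width": opening from 0.0 (shut) to 1.0 (fully open).
Only numpy, scipy, OpenCV 4.12 (cv2) and the standard library are available. Lean on these libraries where they do the work, as an engineer would, in place of code of your own. Each camera call takes 0.05 s, during which the arm holds its last target. There are 200 camera calls.

TASK

Put the stray sample tube lying on the grey docking plate into the green tray on the bench. Then slide the loaded orange rack snugly into the plate's corner, flush against both metal stops, and finally swing the red-handled latch fully round behind the rack so it is locked in. Keep the rack standing on the plate and leave the tip box, the red-capped pot and the glass dish where they are.

Things in the scene. Friction and masses are not known exactly. Their poses are not given: they have to be found in the camera images.
- plate: Fixed grey docking plate, 210 mm (its x) by 230 mm (its y, from -125 to +105), 10 mm thick, origin on the bench (underside), x to the far side, y to the left; its position and yaw vary. Two aluminium stops 15 mm thick rise 28 mm above its top and form an inside corner: the back stop (inner face at plate x = +90 mm, plate y -30 to +105) and the left side stop (inner face at plate y = +90 mm, plate x -30 to +90). A small ear at the near left carries the latch.
- corner (a point): The inside corner of the two stops, on the plate's upper surface, axes as the plate's: +x points into the back stop, +y into the side stop. With the rack home, the rack's origin is at x = -66, y = -45, z = 0 mm here and its axes are parallel to the plate's.
- rack: Loose orange sample rack, a block 132 mm (its x) by 90 mm (its y) by 40 mm high with upright sides; white-capped tubes fixed in it rise to 54 mm; 0.3 to 0.65 kg. Push it low on its sides; it drags, so each side may need pushing again. Origin under its centre. Starts on the plate 20 to 40 mm short of the back stop, 95 to 115 mm short of the side stop, up to 0.12 rad askew to the plate's axes.
- tube: Loose sample tube lying in the gap between the rack and the side stop, roughly along the plate's x; 100 mm long along its own x, body 16 mm in diameter, brown glass with a paper label, green six-sided cap (+x end) and green six-sided foot 22 mm across flats, so it does not roll; 30 g. Origin under its middle, on the surface it first lies on. Can be gripped across the middle of its body.
- tube_mid (a point): The middle of the tube, on its axis, 11 mm above the surface it lies on; x along the tube.
- tray: Fixed green open tray for stray tubes, 170 mm (x) by 115 mm (y) by 35 mm high, walls and floor 4 to 5 mm thick, origin at the centre of its underside. It stands on the bench to the left or the right of the plate; the red tip box stands at the other side.
- tray_in (a point): Centre of the tray's inner floor, axes as the tray's; inside it measures 162 by 107 mm.
- latch (a joint): Swing latch turning about an upright pivot on the plate's ear. 0 = parked, pointing left (110 degrees counterclockwise from the plate's +x); grows counterclockwise seen from above, past pointing at the robot, to 2.79 rad = fully closed, pointing to the plate's -y across the near face of the docked rack, its rubber bumper 2 mm from that face (a rack not fully back blocks it). Starts between 0 and 0.45; stiff (0.07 N m friction), stays where left.
- pivot (a point): The latch's pivot axis at the plate's upper surface, at plate x = -66, y = +112 mm; axes as the plate's.
- latch_handle (a point): Grip point on the latch's upright red round handle, 16 mm in diameter, on its axis 50 mm from the pivot, 60 mm above the bench; the handle rises from 32 mm (top of the steel arm) to 81 mm above the bench. When closed its axis is 24 mm from the rack's near face and the handle is free on its left and right. It may be pinched from above and led round (it can turn in the fingers).
- tip_box: Bystander: red and clear pipette tip box 125 x 85 x 45 mm, origin under its centre.
- pot: Bystander: clear pot with red cap, 60 mm in diameter, 70 mm high, origin under its centre.
- dish: Bystander: flat glass dish 94 mm in diameter, 19 mm high, origin under its centre.
There are look-alikes about, which are no part of the job. Leave any purple look-alike of the rack alone.

How it is judged:
On the way, in this order (a step that is already met when the one before it is completed fails the run):
1. the stray tube lies in the green tray (x of tube_mid in the frame of tray_in between -0.08 and 0.08 m and y of tube_mid in the frame of tray_in between -0.053 and 0.053 m and z of tube_mid in the frame of tray_in below 0.022 m and linear speed of tube below 0.03 m/s), for 0.2 s.
2. with the latch still open, the rack stands flush against both stops (x of rack in the frame of corner between -0.0695 and -0.06 m and y of rack in the frame of corner between -0.0485 and -0.04 m and z of rack in the frame of corner below 0.004 m and angle between the x axis of rack and the x axis of plate, either way round below 0.03 rad and linear speed of rack below 0.01 m/s and value of joint latch below 2 rad), for 0.2 s.
3. the latch is closed behind the docked rack (x of rack in the frame of corner between -0.0695 and -0.06 m and y of rack in the frame of corner between -0.0485 and -0.04 m and z of rack in the frame of corner below 0.004 m and angle between the x axis of rack and the x axis of plate, either way round below 0.03 rad and value of joint latch above 2.68 rad), for 0.2 s.
At the end, for the whole second after the job is handed in: The tube lies at rest in the green tray; the rack stands at rest on the plate within 3.5 mm of both stops and within 0.03 rad of square; the latch is closed (at least 2.68 rad of 2.79) (all of step 1 and all of step 3 and linear speed of rack below 0.01 m/s and velocity of joint latch below 0.05 rad/s); the robot touches nothing.
It fails at once if the rack is tipped by more than 0.2 rad (angle between rack's own z axis and vertical above 0.2 rad).
It fails at once if a bystander (tip box, pot or dish) is moved by more than 25 mm (distance of any of tip_box, pot, dish from where it was at the start of the episode above 0.025 m).
It also fails if it takes over 72 s, if anything falls off the work surface, if the arm or the gripper's body presses on something with over 40 N, if the wrist force passes 120 N, or if a joint passes its speed limit or range.

## Working session

There is one attempt and no reset: what is moved stays moved. The work goes in short steps, Python scripts to look and compute and a tool call to move; the robot and the scene stay as the last step left them, time stands still between calls to the robot, and variables do not carry over. Pictures are saved under pics/ and viewed, about 8 in all and at most 12, crops included, and the job is handed in when it is done.

Besides the shell and the picture viewer there is one more tool, called by a JSON object that holds its "op" and its "data", one argument or row to a line. apply_moves: Moves the arm, as the interface text tells. Its arguments: {"type":"object","properties":{"moves":{"type":"array"}},"required":["moves"]}

```bash
mkdir -p pics; ls; cat > h.py <<'E'
from workcell import *
import numpy as np, cv2
def save(im,n,box=None,s=1):
    f=im["frame"]
    if box: r0,r1,c0,c1=box; f=f[r0:r1,c0:c1]
    f=cv2.resize(f,None,fx=s,fy=s,interpolation=cv2.INTER_CUBIC)
    cv2.imwrite("pics/"+n,f[:,:,::-1])
def ray(im,r,c):
    T=np.array(im["world_from_camera"]); d=T[:3,:3]@np.array([(c-im["cx"])/im["fx"],-(r-im["cy"])/im["fy"],-1.]); return T[:3,3],d
def at(im,r,c,z):
    o,d=ray(im,r,c); return o+d*(z-o[2])/d[2]
def proj(im,p):
    T=np.array(im["world_from_camera"]); q=T[:3,:3].T@(np.array(p)-T[:3,3]); return np.array([im["cy"]-im["fy"]*q[1]/-q[2], im["cx"]+im["fx"]*q[0]/-q[2]])
E
python3 - <<'E'
from h import *
np.set_printoptions(precision=3,suppress=True)
t=get_image("top"); s=get_image("side")
print({k:v for k,v in t.items() if k!="frame"}); print({k:v for k,v in s.items() if k!="frame"})
save(t,"top1.png",s=1.25); save(s,"side1.png")
for im in (t,s):
  for n in ["plate","rack","tube","tray","latch_handle","tip_box","pot","dish"]:
    for d in silhouettes(im,n)[:3]: print(n,round(d["score"],2),d["point"],d["region"].sum())
E
```

```text
pics
{'fx': 411.1435708528921, 'fy': 411.1435708528921, 'cx': 315.5697694118333, 'cy': 200.4002193847934, 'world_from_camera': array([[ 0.021,  0.989, -0.144,  0.417],
       [-0.999,  0.024,  0.022, -0.001],
       [ 0.025,  0.143,  0.989,  0.929],
       [ 0.   ,  0.   ,  0.   ,  1.   ]]), 'shot': 1}
{'fx': 388.7967989595, 'fy': 388.7967989595, 'cx': 320.24635388923565, 'cy': 199.9135283610243, 'world_from_camera': array([[-0.936,  0.275, -0.22 ,  0.326],
       [-0.352, -0.751,  0.559,  0.488],
       [-0.011,  0.6  ,  0.8  ,  0.726],
       [ 0.   ,  0.   ,  0.   ,  1.   ]]), 'shot': 2}
plate 0.27 [130.3, 176.1] 765
rack 0.78 [193.6, 349.8] 2672
rack 0.75 [299.0, 327.2] 2666
rack 0.67 [198.8, 157.3] 4554
tray 0.92 [199.0, 157.5] 4412
latch_handle 0.56 [207.6, 257.8] 328
tip_box 0.62 [202.5, 448.9] 2363
tip_box 0.39 [171.0, 307.1] 349
tip_box 0.16 [135.8, 440.5] 1325
pot 0.88 [129.1, 177.0] 798
dish 0.72 [136.8, 442.0] 1259
plate 0.91 [198.8, 294.1] 5220
plate 0.49 [190.7, 282.7] 339
rack 0.65 [163.8, 316.0] 2194
rack 0.57 [203.0, 403.8] 2586
tube 0.92 [189.7, 281.9] 309
tube 0.34 [198.8, 291.9] 5144
tube 0.28 [235.9, 297.0] 353
tray 0.68 [335.6, 247.1] 6808
latch_handle 0.94 [238.3, 298.4] 367
tip_box 0.77 [108.8, 351.2] 1450
tip_box 0.57 [190.1, 279.7] 319
pot 0.89 [283.4, 173.2] 1188
pot 0.31 [235.7, 297.6] 308
dish 0.6 [103.0, 299.9] 702
```

View pics/top1.png

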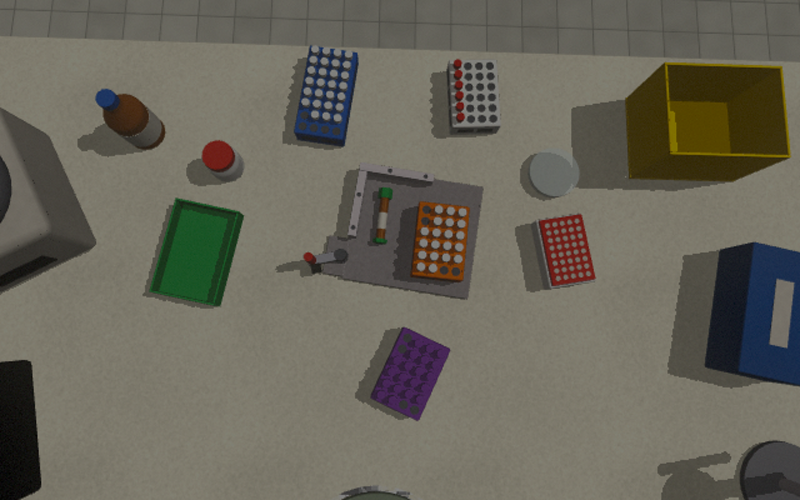

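View pics/side1.png

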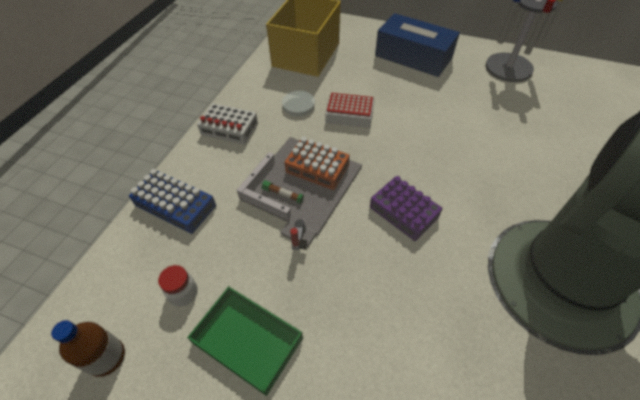

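The top view shows the orange rack at (440,240) and the tube with green ends at (383,215) on the plate. The latch handle is at (310,258) and the tray is on the left at (195,252). The look-alikes are the purple rack at (410,375), the blue rack at (325,95) and the white rack at (472,95). I choose the orange rack on the plate, and the brown tube with green cap lying in the gap. Next I'll check that choice in a close crop.

```bash
python3 - <<'E'
from h import *
t=get_image("top"); s=get_image("side")
a=cv2.resize(t["frame"][125:245,215:395],None,fx=4.4,fy=4.4,interpolation=cv2.INTER_CUBIC)
cv2.imwrite("pics/topc.png",cv2.convertScaleAbs(a[:,:,::-1],alpha=1.5))
a=cv2.resize(s["frame"][130:255,225:370],None,fx=4.8,fy=4.8,interpolation=cv2.INTER_CUBIC)
cv2.imwrite("pics/sidec.png",cv2.convertScaleAbs(a[:,:,::-1],alpha=1.4))
E
```

```text
(no output)
```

View pics/topc.png

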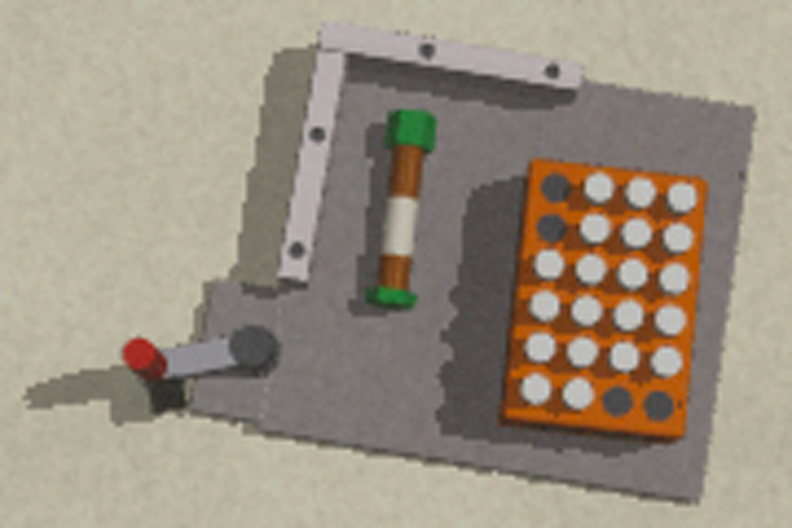

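View pics/sidec.png

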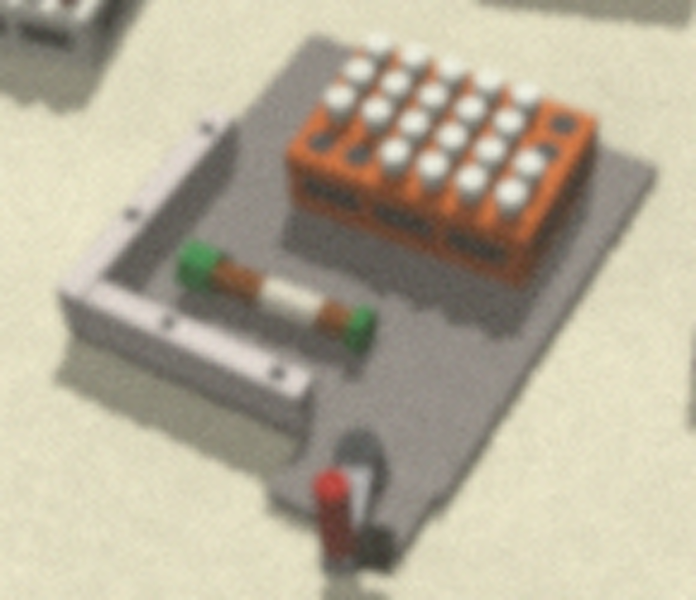

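Both crops confirm the choice: the tube (400,210) lies between the side stop and the orange rack (605,300), and the latch handle is at (143,355). Now I'll fit the poses.

```bash
cat > fit.py <<'E'
from h import *
from scipy.optimize import least_squares
np.set_printoptions(precision=4,suppress=True)
t=get_image("top"); s=get_image("side")
T=lambda x,y:(t,125+y/4.4,215+x/4.4)
S=lambda x,y:(s,130+y/4.8,225+x/4.8)
def fit(obs,x0):
    def f(p):
        c,sn=np.cos(p[2]),np.sin(p[2]); e=[]
        for m,(im,r,cc) in obs:
            m=np.array(m)/1000
            e+=list(proj(im,[p[0]+c*m[0]-sn*m[1],p[1]+sn*m[0]+c*m[1],m[2]])-[r,cc])
        return np.array(e)
    o=least_squares(f,x0,loss="soft_l1"); print(o.x,"rms px",np.sqrt(np.mean(f(o.x)**2)), "max",abs(f(o.x)).max()); return o.x
pl=fit([((105,-125,10),T(753,107)),((-105,-125,10),T(698,497)),((105,105,38),T(320,24)),((105,-30,38),T(582,66)),((90,-30,38),T(577,88)),((-30,105,38),T(278,277)),((-30,90,38),T(304,282)),((90,90,38),T(345,54)),
 ((105,-125,10),S(312,38)),((-105,-125,10),S(655,170)),((105,105,38),S(62,290)),((90,-30,38),S(240,118)),((-30,105,38),S(300,393)),((-30,90,38),S(311,375))],[.45,0,-.1])
rk=fit([((66,45,50),T(532,160)),((66,-45,50),T(706,178)),((-66,-45,50),T(683,437)),((-66,45,50),T(504,422)),((66,45,50),S(290,155)),((-66,45,50),S(520,240)),((-66,-45,50),S(597,117))],[.45,-.05,-.1])
tu=fit([((50,0,21),T(413,119)),((-50,0,21),T(391,302)),((50,0,21),S(188,263)),((-50,0,21),S(368,326))],[.45,.05,-.1])
ha=[at(*T(140,352),.081),at(*S(332,482),.081)]; print("handle",ha)
R=lambda a:np.array([[np.cos(a),-np.sin(a)],[np.sin(a),np.cos(a)]])
print("rack in corner",R(pl[2]).T@(rk[:2]-pl[:2])*1e3-[90,90],rk[2]-pl[2])
print("tube in plate",R(pl[2]).T@(tu[:2]-pl[:2])*1e3,tu[2]-pl[2])
pv=pl[:2]+R(pl[2])@[-.066,.112]; d=R(pl[2]).T@(np.mean(ha,0)[:2]-pv); print("pivot",pv,np.hypot(*d),"latch",np.degrees(np.arctan2(d[1],d[0]))-110)
for im in(t,s):
    g=silhouettes(im,"tray")[0]["region"].astype(np.uint8); cs=cv2.findContours(g,0,2)[0]; c=max(cs,key=cv2.contourArea)
    q=cv2.minAreaRect(np.array([at(im,p[0][1],p[0][0],.035)[:2]*1000 for p in c],np.float32)); print("tray",q)
for n in["pot","tip_box"]:
    d=silhouettes(t,n)[0]["point"]; print(n,at(t,*d,.045))
g=silhouettes(t,"dish")[0]["point"]; print("dish",at(t,*g,.01))
o=observe(); print(o["tool_pos"],o["tool_rot"],o["gripper_width"],o["wrist_force"],o["time_s"])
E
python3 fit.py
```

```text
[ 0.5862 -0.0441 -0.1383] rms px 0.9539184044484901 max 2.2320303062163305
[ 0.5636 -0.1    -0.0866] rms px 0.9069563250571856 max 2.1147640913173404
[ 0.6108  0.0011 -0.0823] rms px 0.5903249560147761 max 1.2168735287727657
handle [array([0.5272, 0.1225, 0.081 ]), array([0.525 , 0.1247, 0.081 ])]
rack in corner [-104.6886 -148.4038] 0.05166475273821294
tube in plate [18.0994 48.1475] 0.05594424402263749
pivot [0.5363 0.0759] 0.048771024229271036 latch -0.024809209798547727
tray ((536.9390869140625, 322.2466735839844), (129.01702880859375, 171.0238037109375), 79.39067077636719)
tray ((534.2022094726562, 330.2918395996094), (119.44961547851562, 178.28514099121094), 79.1133041381836)
pot [0.6957 0.2929 0.045 ]
tip_box [ 0.5743 -0.015   0.045 ]
dish [ 0.7028 -0.309   0.01  ]
[0.2358 0.5788 0.2313] [[-0.9261  0.3772  0.    ]
 [ 0.3772  0.9261 -0.    ]
 [-0.     -0.     -1.    ]] 0.9997025614681754 [ 0.4089  0.1869 -0.0279] 1.35
```

{"op": "apply_moves", "data": {
  "moves": [
    [[375, -578, 0, 0, 0, 17.4, 0.55], [375, -578, 0, 0, 0, 17.4, 0.55], [375, -578, 0, 0, 0, 17.4, 0.55], [375, -578, 0, 0, 0, 17.4, 0.55], [375, -578, 0, 0, 0, 17.4, 0.55], [375, -578, 0, 0, 0, 17.4, 0.55], [375, -578, 0, 0, 0, 17.4, 0.55], [375, -578, 0, 0, 0, 17.4, 0.55], [375, -578, 0, 0, 0, 17.4, 0.55], [375, -578, 0, 0, 0, 17.4, 0.55], [375, -578, 0, 0, 0, 17.4, 0.55], [375, -578, 0, 0, 0, 17.4, 0.55]]
  ]
}}

```text
time_s: 2.35
tool_pos: [0.5087, 0.1574, 0.2316]
tool_rot: [[-0.997, 0.083, 0.001], [0.083, 0.997, 0.0], [-0.0, 0.0, -1.0]]
wrist_force: [1.4, 1.3, -0.7]
gripper_width: 0.449
```

{"op": "apply_moves", "data": {
  "moves": [
    [[90, -140, 0, 0, 0, 0, 0.55], [90, -140, 0, 0, 0, 0, 0.55], [90, -140, 0, 0, 0, 0, 0.55], [90, -140, 0, 0, 0, 0, 0.55], [90, -140, 0, 0, 0, 0, 0.55], [90, -140, -80, 0, 0, 0, 0.55], [90, -140, -140, 0, 0, 0, 0.55], [90, -140, -140, 0, 0, 0, 0.55], [90, -140, -140, 0, 0, 0, 0.55]]
  ]
}}

```text
time_s: 3.1
tool_pos: [0.5953, 0.0193, 0.0862]
tool_rot: [[-0.997, 0.083, -0.006], [0.083, 0.997, -0.001], [0.006, -0.001, -1.0]]
wrist_force: [-0.8, -0.0, 0.3]
gripper_width: 0.449
```

{"op": "apply_moves", "data": {
  "moves": [
    [[13, -17, -20, 0, 0, 0, 0.55], [13, -17, -20, 0, 0, 0, 0.55], [13, -17, -20, 0, 0, 0, 0.55]]
  ]
}}

```text
time_s: 3.35
tool_pos: [0.6106, 0.0014, 0.0702]
tool_rot: [[-0.996, 0.084, -0.002], [0.084, 0.996, -0.001], [0.002, -0.001, -1.0]]
wrist_force: [0.2, 0.1, -1.0]
gripper_width: 0.45
```

```bash
python3 - <<'E'
from h import *
t=get_image("top"); s=get_image("side")
o=observe(); print(o["tool_pos"],o["tool_rot"],o["wrist_force"])
p=o["tool_pos"]
print(proj(s,p),proj(t,p))
a=cv2.resize(s["frame"][120:250,215:365],None,fx=4,fy=4,interpolation=cv2.INTER_CUBIC)
cv2.imwrite("pics/s2.png",cv2.convertScaleAbs(a[:,:,::-1],alpha=1.4))
E
```

```text
[0.61102638 0.00265302 0.07172765] [[-9.96541047e-01  8.31011283e-02  3.79998385e-04]
 [ 8.31012090e-02  9.96541092e-01  2.01858859e-04]
 [-3.61909306e-04  2.32738964e-04 -9.99999907e-01]] [-1.21231053  0.20950788  0.87861296]
[177.21970283 280.0033598 ] [167.91780388 305.64808951]
```

View pics/s2.png

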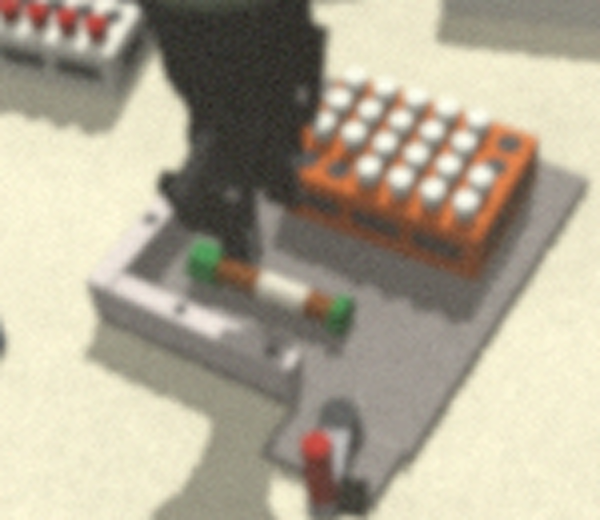

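The gripper is above the tube (tube centre at about (272,285) in the crop) with its fingers inside the gap, so I'll descend.

{"op": "apply_moves", "data": {
  "moves": [
    [[0, -1, -30, 0, 0, 0, 0.55], [0, -1, -50, 0, 0, 0, 0.55], [0, -1, -59, 0, 0, 0, 0.55], [0, -1, -59, 0, 0, 0, 0.55], [0, -1, -59, 0, 0, 0, 0.55], [0, -1, -59, 0, 0, 0, 1], [0, -1, -59, 0, 0, 0, 1], [0, -1, -59, 0, 0, 0, 1], [0, -1, -59, 0, 0, 0, 1], [0, -1, -59, 0, 0, 0, 1], [0, -1, -59, 0, 0, 0, 1]]
  ]
}}

```text
time_s: 4.37
tool_pos: [0.6117, 0.0015, 0.0139]
tool_rot: [[-0.997, 0.083, 0.002], [0.083, 0.997, 0.0], [-0.002, 0.0, -1.0]]
wrist_force: [-2.7, 0.1, 10.7]
gripper_width: 0.156
```

{"op": "apply_moves", "data": {
  "moves": [
    [[0, 0, 40, 0, 0, 0, 1], [0, 0, 80, 0, 0, 0, 1], [0, 0, 120, 0, 0, 0, 1], [0, 0, 120, 0, 0, 0, 1]]
  ]
}}

```text
time_s: 4.7
tool_pos: [0.6144, 0.0013, 0.1406]
tool_rot: [[-0.996, 0.084, 0.011], [0.084, 0.996, 0.001], [-0.01, 0.002, -1.0]]
wrist_force: [1.4, 0.4, 0.6]
gripper_width: 0.16
```

{"op": "apply_moves", "data": {
  "moves": [
    [[-76, 324, 0, 0, 0, -6, 1], [-76, 324, 0, 0, 0, -6, 1], [-76, 324, 0, 0, 0, -6, 1], [-76, 324, 0, 0, 0, -6, 1], [-76, 324, 0, 0, 0, -6, 1], [-76, 324, 0, 0, 0, -6, 1], [-76, 324, 0, 0, 0, -6, 1], [-76, 324, 0, 0, 0, -6, 1], [-76, 324, 0, 0, 0, -6, 1], [-76, 324, 0, 0, 0, -6, 1], [-76, 324, 0, 0, 0, -6, 1], [-76, 324, 0, 0, 0, -6, 1]]
  ]
}}

```text
time_s: 5.7
tool_pos: [0.5356, 0.3241, 0.1328]
tool_rot: [[-0.982, 0.188, 0.001], [0.188, 0.982, -0.0], [-0.001, -0.0, -1.0]]
wrist_force: [-0.2, -0.4, -0.1]
gripper_width: 0.158
```

```bash
python3 - <<'E'
from h import *
s=get_image("side")
o=observe(); print(o["tool_pos"],o["gripper_width"],o["wrist_force"])
save(s,"s3.png",(180,400,120,420),2)
E
```

```text
[0.53563322 0.32400574 0.13272371] 0.158865556557117 [-0.2804852  -0.45445938  0.48378498]
```

View pics/s3.png

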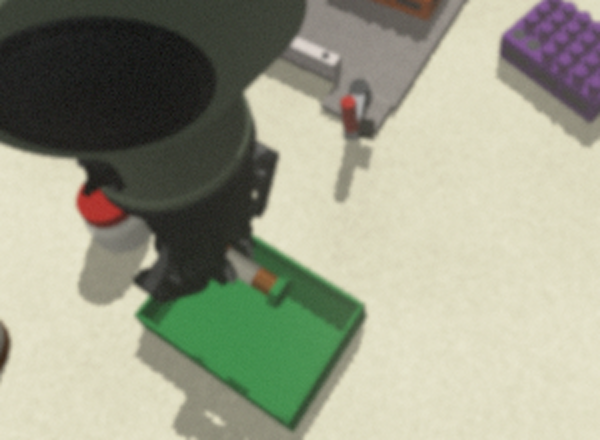

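The tube is held above the tray, with its foot at (280,290), so I'll lower and release it.

{"op": "apply_moves", "data": {
  "moves": [
    [[0, 0, -40, 0, 0, 0, 1], [0, 0, -80, 0, 0, 0, 1], [0, 0, -110, 0, 0, 0, 1], [0, 0, -121, 0, 0, 0, 1], [0, 0, -121, 0, 0, 0, 1], [0, 0, -121, 0, 0, 0, 0.6], [0, 0, -121, 0, 0, 0, 0.6], [0, 0, -121, 0, 0, 0, 0.6], [0, 0, -90, 0, 0, 0, 0.6], [0, 0, -50, 0, 0, 0, 0.6], [0, 0, -10, 0, 0, 0, 0.6], [0, 0, 0, 0, 0, 0, 0.6]]
  ]
}}

```text
time_s: 6.75
tool_pos: [0.5373, 0.3266, 0.1396]
tool_rot: [[-0.982, 0.187, 0.007], [0.187, 0.982, 0.005], [-0.006, 0.006, -1.0]]
wrist_force: [-0.1, 0.9, -0.8]
gripper_width: 0.399
```

{"op": "apply_moves", "data": {
  "moves": [
    [[16, -500, 0, 0, 0, -87.1, 0.3], [16, -500, 0, 0, 0, -87.1, 0.3], [16, -500, 0, 0, 0, -87.1, 0.3], [16, -500, 0, 0, 0, -87.1, 0.3], [16, -500, 0, 0, 0, -87.1, 0.3], [16, -500, 0, 0, 0, -87.1, 0.3], [16, -500, 0, 0, 0, -87.1, 0.3], [16, -500, 0, 0, 0, -87.1, 0.3], [16, -500, 0, 0, 0, -87.1, 0.3], [16, -500, 0, 0, 0, -87.1, 0.3], [16, -500, 0, 0, 0, -87.1, 0.3], [16, -500, 0, 0, 0, -87.1, 0.3]]
  ]
}}

```text
time_s: 7.75
tool_pos: [0.5512, -0.1764, 0.1337]
tool_rot: [[0.123, 0.992, 0.002], [0.992, -0.123, 0.0], [0.001, 0.002, -1.0]]
wrist_force: [0.9, 0.1, -0.3]
gripper_width: 0.701
```

```bash
python3 - <<'E'
from h import *
s=get_image("side"); t=get_image("top")
o=observe(); print(o["tool_pos"],np.degrees(np.arctan2(o["tool_rot"][1][1],o["tool_rot"][0][1])),o["qpos"])
for im in (s,t):
  for d in silhouettes(im,"tube")[:3]: print(d["score"],d["point"],at(im,*d["point"],.0155))
  for n in ["tip_box","dish","pot"]:
    d=silhouettes(im,n)
    if d: print(n,d[0]["score"],at(im,*d[0]["point"],.03))
b=cv2.resize(s["frame"][280:400,160:320],None,fx=2.5,fy=2.5); a=cv2.resize(t["frame"][100:260,90:480],None,fx=1.8,fy=1.8)
W=max(a.shape[1],b.shape[1]); c=np.zeros((a.shape[0]+b.shape[0],W,3),np.uint8); c[:a.shape[0],:a.shape[1]]=a; c[a.shape[0]:,:b.shape[1]]=b
cv2.imwrite("pics/m4.png",c[:,:,::-1])
E
```

```text
[ 0.55039051 -0.18167353  0.13386418] -7.4663023211404855 [-0.1111545   0.62322044  0.47346717  1.82960474 -0.38528523  0.77739376
  0.43323022]
0.72 [334.1, 247.7] [0.53778664 0.32220813 0.0155    ]
tip_box 0.62 [ 0.54610025 -0.31069262  0.03      ]
dish 0.75 [ 0.68986965 -0.29207525  0.03      ]
pot 0.91 [0.70909063 0.29067232 0.03      ]
0.6 [200.9, 161.3] [0.54034942 0.32176846 0.0155    ]
pot 0.73 [0.69762104 0.29816851 0.03      ]
```

View pics/m4.png

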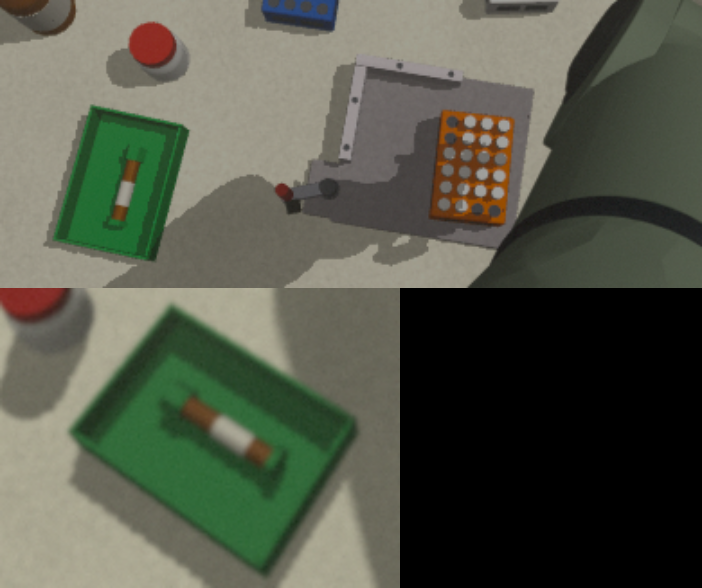

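The tube lies inside the tray at (125,190), and the rack hasn't moved. Next I'll descend and push along plate +y.

{"op": "apply_moves", "data": {
  "moves": [
    [[0, 0, -40, 0, 0, -0.4, 0.3], [0, 0, -80, 0, 0, -0.4, 0.3], [0, 0, -118, 0, 0, -0.4, 0.3], [0, 0, -118, 0, 0, -0.4, 0.3], [2, 12, -118, 0, 0, -0.4, 0.3], [4, 24, -118, 0, 0, -0.4, 0.3], [5, 34, -118, 0, 0, -0.4, 0.3], [6, 44, -118, 0, 0, -0.4, 0.3], [8, 54, -118, 0, 0, -0.4, 0.3], [9, 64, -118, 0, 0, -0.4, 0.3]]
  ]
}}

```text
time_s: 9.08
tool_pos: [0.561, -0.1095, 0.0158]
tool_rot: [[0.123, 0.992, 0.002], [0.992, -0.123, -0.001], [-0.0, 0.003, -1.0]]
wrist_force: [0.1, -5.3, 4.2]
gripper_width: 0.701
```

{"op": "apply_moves", "data": {
  "moves": [
    [[1.4, 10, 0, 0, 0, 0, 0.3], [2.8, 20, 0, 0, 0, 0, 0.3], [4.2, 30, 0, 0, 0, 0, 0.3], [5.6, 39, 0, 0, 0, 0, 0.3], [6.7, 46, 0, 0, 0, 0, 0.3], [7.4, 51, 0, 0, 0, 0, 0.3], [7.8, 54, 0, 0, 0, 0, 0.3], [7.8, 54, 0, 0, 0, 0, 0.3]]
  ]
}}

```text
time_s: 9.75
tool_pos: [0.5679, -0.0553, 0.0145]
tool_rot: [[0.123, 0.992, 0.0], [0.992, -0.123, 0.001], [0.001, 0.0, -1.0]]
wrist_force: [0.3, 0.6, -0.6]
gripper_width: 0.699
```

```bash
python3 - <<'E'
from h import *
s=get_image("side"); t=get_image("top")
o=observe(); print(o["tool_pos"],o["wrist_force"])
b=cv2.resize(s["frame"][130:255,225:370],None,fx=4,fy=4); a=cv2.resize(t["frame"][125:245,215:395],None,fx=2.5,fy=2.5)
W=max(a.shape[1],b.shape[1]); c=np.zeros((500,780,3),np.uint8); c[:300,:195]=a[:300,60:255]; c[:500,200:780]=b
cv2.imwrite("pics/m5.png",cv2.convertScaleAbs(c[:,:,::-1],alpha=1.4))
E
```

```text
[ 0.56753991 -0.05598013  0.01421272] [ 0.34453843  0.60529233 -0.47979814]
```

View pics/m5.png

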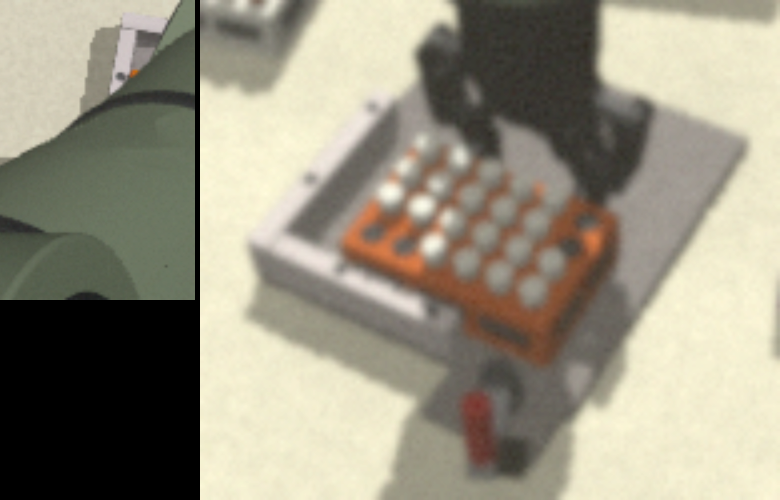

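{"op": "apply_moves", "data": {
  "moves": [
    [[-3, -20, 0, 0, 0, 0, 0.3], [-3, -20, 40, 0, 0, 0, 0.3], [-3, -20, 80, 0, 0, 0, 0.3], [-3, -20, 120, 0, 0, 7, 0.3], [-81, 68, 120, 0, 0, 89.2, 0.3], [-81, 68, 120, 0, 0, 89.2, 0.3], [-81, 68, 120, 0, 0, 89.2, 0.3], [-81, 68, 120, 0, 0, 89.2, 0.3], [-81, 68, 120, 0, 0, 89.2, 0.3], [-81, 68, 120, 0, 0, 89.2, 0.3], [-81, 68, 120, 0, 0, 89.2, 0.3], [-81, 68, 120, 0, 0, 89.2, 0.3]]
  ]
}}

```text
time_s: 10.85
tool_pos: [0.4865, 0.0116, 0.1343]
tool_rot: [[-0.844, 0.537, -0.0], [0.537, 0.844, 0.0], [0.0, -0.0, -1.0]]
wrist_force: [1.0, -0.7, -0.3]
gripper_width: 0.7
```

{"op": "apply_moves", "data": {
  "moves": [
    [[0, 0, 0, 0, 0, 26, 0.3], [0, 0, 0, 0, 0, 26, 0.3], [0, 0, 0, 0, 0, 26, 0.3], [0, 0, 0, 0, 0, 26, 0.3], [0, 0, 0, 0, 0, 26, 0.3], [0, 0, 0, 0, 0, 26, 0.3]]
  ]
}}

```text
time_s: 11.35
tool_pos: [0.4866, 0.0113, 0.1343]
tool_rot: [[-0.993, 0.122, -0.0], [0.122, 0.993, 0.0], [0.0, 0.0, -1.0]]
wrist_force: [-0.8, 0.4, 0.3]
gripper_width: 0.696
```

{"op": "apply_moves", "data": {
  "moves": [
    [[0, 0, -40, 0, 0, -0.9, 0.3], [0, 0, -80, 0, 0, -0.9, 0.3], [0, 0, -118, 0, 0, -0.9, 0.3], [0, 0, -118, 0, 0, -0.9, 0.3], [8, -1.1, -118, 0, 0, -0.9, 0.3], [16, -2.2, -118, 0, 0, -0.9, 0.3], [24, -3.3, -118, 0, 0, -0.9, 0.3], [31, -4.3, -118, 0, 0, -0.9, 0.3], [38, -5.3, -118, 0, 0, -0.9, 0.3], [43, -6, -118, 0, 0, -0.9, 0.3], [46, -6.4, -118, 0, 0, -0.9, 0.3], [46, -6.4, -118, 0, 0, -0.9, 0.3]]
  ]
}}

```text
time_s: 12.35
tool_pos: [0.5336, 0.0051, 0.0167]
tool_rot: [[-0.991, 0.134, 0.001], [0.134, 0.991, 0.0], [-0.001, 0.0, -1.0]]
wrist_force: [0.6, -0.9, -0.2]
gripper_width: 0.7
```

{"op": "apply_moves", "data": {
  "moves": [
    [[2, -0.3, 0, 0, 0, 0, 0.3], [4, -0.5, 0, 0, 0, 0, 0.3]]
  ]
}}

```text
time_s: 12.52
tool_pos: [0.5363, 0.0047, 0.0163]
tool_rot: [[-0.991, 0.134, -0.001], [0.134, 0.991, -0.0], [0.001, -0.0, -1.0]]
wrist_force: [-4.0, 0.2, 3.5]
gripper_width: 0.698
```

{"op": "apply_moves", "data": {
  "moves": [
    [[2, -0.3, 0, 0, 0, 0, 0.3], [2, -0.3, 0, 0, 0, 0, 0.3]]
  ]
}}

```text
time_s: 12.68
tool_pos: [0.5389, 0.0044, 0.0163]
tool_rot: [[-0.991, 0.134, 0.0], [0.134, 0.991, -0.0], [-0.0, -0.0, -1.0]]
wrist_force: [-1.3, 0.3, 1.0]
gripper_width: 0.702
```

{"op": "apply_moves", "data": {
  "moves": [
    [[2, -0.3, 0, 0, 0, 0, 0.3], [2, -0.3, 0, 0, 0, 0, 0.3]]
  ]
}}

```text
time_s: 12.85
tool_pos: [0.5409, 0.0041, 0.0162]
tool_rot: [[-0.991, 0.134, 0.0], [0.134, 0.991, -0.0], [-0.0, -0.0, -1.0]]
wrist_force: [-2.1, 0.4, -0.5]
gripper_width: 0.703
```

{"op": "apply_moves", "data": {
  "moves": [
    [[2, -0.3, 0, 0, 0, 0, 0.3], [2, -0.3, 0, 0, 0, 0, 0.3]]
  ]
}}

```text
time_s: 13.02
tool_pos: [0.5409, 0.004, 0.016]
tool_rot: [[-0.991, 0.134, -0.004], [0.134, 0.991, 0.0], [0.004, -0.0, -1.0]]
wrist_force: [-13.0, 2.7, 9.9]
gripper_width: 0.699
```

{"op": "apply_moves", "data": {
  "moves": [
    [[-20, 3, 0, 0, 0, 0, 0.3], [-20, 3, 40, 0, 0, 0, 0.3], [-20, 3, 80, 0, 0, 0, 0.3], [-20, 3, 120, 0, 0, -7, 0.3], [63, -84, 120, 0, 0, -90, 0.3], [63, -84, 120, 0, 0, -90, 0.3], [63, -84, 120, 0, 0, -90, 0.3], [63, -84, 120, 0, 0, -90, 0.3], [63, -84, 120, 0, 0, -90, 0.3], [63, -84, 120, 0, 0, -90, 0.3], [63, -84, 120, 0, 0, -90, 0.3], [63, -84, 120, 0, 0, -90, 0.3]]
  ]
}}

```text
time_s: 14.02
tool_pos: [0.6061, -0.0804, 0.1364]
tool_rot: [[-0.303, 0.953, 0.001], [0.953, 0.303, -0.0], [-0.001, 0.001, -1.0]]
wrist_force: [-0.2, -0.7, -0.2]
gripper_width: 0.699
```

{"op": "apply_moves", "data": {
  "moves": [
    [[0, 0, 0, 0, 0, -26, 0.3], [0, 0, 0, 0, 0, -26, 0.3], [0, 0, 0, 0, 0, -26, 0.3], [0, 0, 0, 0, 0, -26, 0.3], [0, 0, 0, 0, 0, -26, 0.3], [0, 0, 0, 0, 0, -26, 0.3]]
  ]
}}

```text
time_s: 14.52
tool_pos: [0.6059, -0.0801, 0.1363]
tool_rot: [[0.136, 0.991, 0.0], [0.991, -0.136, -0.0], [-0.0, 0.0, -1.0]]
wrist_force: [0.8, 1.0, 0.0]
gripper_width: 0.698
```

Expected contact is near y = -0.058. I'll descend and push in small steps.

{"op": "apply_moves", "data": {
  "moves": [
    [[0, 0, -40, 0, 0, 0, 0.3], [0, 0, -80, 0, 0, 0, 0.3], [0, 0, -119, 0, 0, 0, 0.3], [0, 0, -119, 0, 0, 0, 0.3], [1, 7, -119, 0, 0, 0, 0.3], [2, 14, -119, 0, 0, 0, 0.3], [2.5, 18, -119, 0, 0, 0, 0.3], [2.5, 18, -119, 0, 0, 0, 0.3]]
  ]
}}

```text
time_s: 15.18
tool_pos: [0.6098, -0.0605, 0.0195]
tool_rot: [[0.137, 0.991, 0.003], [0.991, -0.137, 0.001], [0.001, 0.003, -1.0]]
wrist_force: [0.4, -1.2, 1.1]
gripper_width: 0.704
```

{"op": "apply_moves", "data": {
  "moves": [
    [[0.3, 2, 0, 0, 0, 0, 0.3], [0.3, 2, 0, 0, 0, 0, 0.3]]
  ]
}}

```text
time_s: 15.35
tool_pos: [0.6091, -0.0599, 0.0184]
tool_rot: [[0.139, 0.99, 0.002], [0.99, -0.139, 0.0], [0.0, 0.002, -1.0]]
wrist_force: [-0.4, -0.6, 0.5]
gripper_width: 0.698
```

{"op": "apply_moves", "data": {
  "moves": [
    [[0.3, 2, 0, 0, 0, 0, 0.3], [0.3, 2, 0, 0, 0, 0, 0.3]]
  ]
}}

```text
time_s: 15.52
tool_pos: [0.6091, -0.0585, 0.0177]
tool_rot: [[0.14, 0.99, 0.001], [0.99, -0.14, -0.0], [-0.0, 0.001, -1.0]]
wrist_force: [-0.7, -2.6, 2.4]
gripper_width: 0.703
```

{"op": "apply_moves", "data": {
  "moves": [
    [[0.3, 2, 0, 0, 0, 0, 0.3], [0.3, 2, 0, 0, 0, 0, 0.3]]
  ]
}}

```text
time_s: 15.68
tool_pos: [0.609, -0.0583, 0.0177]
tool_rot: [[0.141, 0.99, 0.0], [0.99, -0.141, -0.002], [-0.002, 0.001, -1.0]]
wrist_force: [-1.3, -11.3, 7.0]
gripper_width: 0.698
```

{"op": "apply_moves", "data": {
  "moves": [
    [[-3, -20, 0, 0, 0, 0, 0.3], [-3, -20, 40, 0, 0, 0, 0.3], [-3, -20, 90, 0, 0, 0, 0.3], [-60, -160, 140, 0, 0, 0, 0.3], [-60, -160, 140, 0, 0, 0, 0.3], [-60, -160, 140, 0, 0, 0, 0.3], [-60, -160, 140, 0, 0, 0, 0.3], [-60, -160, 140, 0, 0, 0, 0.3]]
  ]
}}

```text
time_s: 16.35
tool_pos: [0.5467, -0.2235, 0.1603]
tool_rot: [[0.147, 0.989, 0.003], [0.989, -0.147, -0.003], [-0.003, 0.003, -1.0]]
wrist_force: [-0.8, -1.4, 0.3]
gripper_width: 0.697
```

```bash
python3 - <<'E'
from h import *
t=get_image("top"); s=get_image("side"); print(observe()["tool_pos"])
pl=[.5862,-.0441,-.1383]; c,sn=np.cos(pl[2]),np.sin(pl[2])
# silhouette of rack vs predicted home top corners
for im,n in((t,"t"),(s,"s")):
    print(n,[list(np.round(proj(im,[pl[0]+c*x-sn*y,pl[1]+sn*x+c*y,.05]),1)) for x,y in((.09,.09),(.09,0),(-.042,0),(-.042,.09))])
a=cv2.resize(t["frame"][125:245,235:345],None,fx=3.6,fy=4.2,interpolation=cv2.INTER_CUBIC)
b=cv2.resize(s["frame"][140:240,235:335],None,fx=4,fy=5,interpolation=cv2.INTER_CUBIC)
k=np.zeros((504,800,3),np.uint8); k[:504,:396]=a; k[:500,400:800]=b
cv2.imwrite("pics/m6.png",cv2.convertScaleAbs(k[:,:,::-1],alpha=1.5))
E
```

```text
[ 0.54876848 -0.21733112  0.15781599]
t [[np.float64(135.8), np.float64(292.9)], [np.float64(142.3), np.float64(333.1)], [np.float64(200.7), np.float64(323.8)], [np.float64(194.0), np.float64(282.7)]]
s [[np.float64(184.1), np.float64(244.3)], [np.float64(158.1), np.float64(266.3)], [np.float64(178.1), np.float64(315.0)], [np.float64(206.5), np.float64(294.7)]]
```

View pics/m6.png

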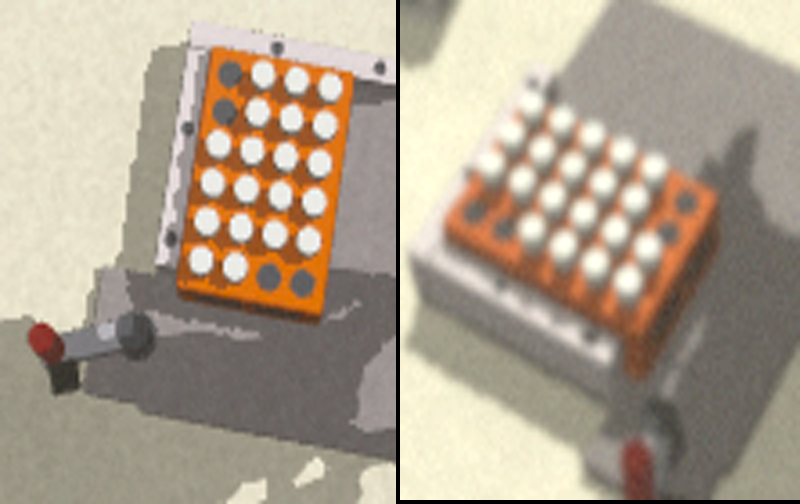

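```bash
cat > meas.py <<'E'
from h import *
np.set_printoptions(precision=4,suppress=True)
fs=[get_image("top") for _ in range(3)]; t=fs[0]
F=np.mean([f["frame"].astype(float) for f in fs],0)
sat=F[:,:,0]-F[:,:,2]      # orange: R-B high
gray=F.mean(2)
def cross(v,th,x0):
    for i in range(len(v)-1):
        if v[i]<th<=v[i+1]: return x0+i+(th-v[i])/(v[i+1]-v[i])
a=-.1383; pl=np.array([.5862,-.0441]); R=np.array([[np.cos(a),-np.sin(a)],[np.sin(a),np.cos(a)]])
def toplate(r,c,z): return R.T@(at(t,r,c,z)[:2]-pl)*1e3
L=[];St=[];E=[]
for r in range(146,186,2):
    c=cross(sat[r,270:310],60,270); 
    if c: L.append(toplate(r,c,.05))
    c2=cross(gray[r,265:292],gray[r,265:292].max()*.8,265)
    if c2: St.append(toplate(r,c2,.038))
for rr in range(-6,1): pass
def line(P,k): # y vs x or x vs y
    P=np.array(P); p=np.polyfit(P[:,1-k],P[:,k],1); d=P[:,k]-np.polyval(p,P[:,1-k]); g=abs(d)<1.5; p=np.polyfit(P[g,1-k],P[g,k],1); return p,P[g,k].mean(),g.sum()
print("rack left edge: slope,y",line(L,1)); print("stop outer(105):",line(St,1))
B=[];K=[]
for c in range(298,330,2):
    r=cross(sat[128:160,c],60,128)
    if r: B.append(toplate(r,c,.05))
    k=cross(-sat[185:210,c],-60,185)
    if k: K.append(toplate(k,c,.05))
    g=cross(gray[118:134,c],gray[118:145,c].max()*.9,118)
print("rack far edge: slope,x",line(B,0)); print("rack near edge",line(K,0))
E
python3 meas.py
```

```text
rack left edge: slope,y (array([ 0.0016, 88.7789]), np.float64(88.81713558724336), np.int64(20))
stop outer(105): (array([  0.0006, 104.2026]), np.float64(104.21596739357456), np.int64(20))
rack far edge: slope,x (array([ 0.0062, 90.6104]), np.float64(90.89059731213372), np.int64(16))Traceback (most recent call last):
  File "meas.py", line 29, in <module>
    print("rack far edge: slope,x",line(B,0)); print("rack near edge",line(K,0))
                                                                      ~~~~^^^^^
  File "meas.py", line 20, in line
    P=np.array(P); p=np.polyfit(P[:,1-k],P[:,k],1); d=P[:,k]-np.polyval(p,P[:,1-k]); g=abs(d)<1.5; p=np.polyfit(P[g,1-k],P[g,k],1); return p,P[g,k].mean(),g.sum()
                                                                                                     ~~~~~~~~~~^^^^^^^^^^^^^^^^^^^
    raise TypeError("expected non-empty vector for x")
TypeError: expected non-empty vector for x
```

The measurement shows the rack flush and square: its left edge is about 0.4 mm from the side stop, its far edge is at the back stop, and its slope is under 0.01. Next is the latch. I'll go above the handle at (0.526, 0.1245).

{"op": "apply_moves", "data": {
  "moves": [
    [[-23, 342, 0, 0, 0, 90.6, 0.4], [-23, 342, 0, 0, 0, 90.6, 0.4], [-23, 342, 0, 0, 0, 90.6, 0.4], [-23, 342, 0, 0, 0, 90.6, 0.4], [-23, 342, 0, 0, 0, 90.6, 0.4], [-23, 342, 0, 0, 0, 90.6, 0.4], [-23, 342, 0, 0, 0, 90.6, 0.4], [-23, 342, 0, 0, 0, 90.6, 0.4], [-23, 342, 0, 0, 0, 90.6, 0.4], [-23, 342, 0, 0, 0, 90.6, 0.4], [-23, 342, 0, 0, 0, 90.6, 0.4], [-23, 342, 0, 0, 0, 90.6, 0.4]]
  ]
}}

```text
time_s: 17.6
tool_pos: [0.5255, 0.1275, 0.1568]
tool_rot: [[-0.98, 0.2, -0.001], [0.2, 0.98, -0.0], [0.001, -0.0, -1.0]]
wrist_force: [0.2, -0.3, -1.0]
gripper_width: 0.598
```

{"op": "apply_moves", "data": {
  "moves": [
    [[0, 0, 0, 0, 0, 5, 0.4], [0, 0, 0, 0, 0, 5, 0.4]]
  ]
}}

```text
time_s: 17.77
tool_pos: [0.5257, 0.1269, 0.1568]
tool_rot: [[-0.993, 0.117, -0.001], [0.117, 0.993, 0.0], [0.001, 0.0, -1.0]]
wrist_force: [0.3, 1.1, 0.1]
gripper_width: 0.605
```

{"op": "apply_moves", "data": {
  "moves": [
    [[0, -2.3, -40, 0, 0, -1, 0.4], [0, -2.3, -80, 0, 0, -1, 0.4], [0, -2.3, -112, 0, 0, -1, 0.4], [0, -2.3, -112, 0, 0, -1, 0.4], [0, -2.3, -112, 0, 0, -1, 0.4], [0, -2.3, -112, 0, 0, -1, 1], [0, -2.3, -112, 0, 0, -1, 1], [0, -2.3, -112, 0, 0, -1, 1], [0, -2.3, -112, 0, 0, -1, 1], [0, -2.3, -112, 0, 0, -1, 1]]
  ]
}}

```text
time_s: 18.6
tool_pos: [0.5272, 0.1246, 0.0473]
tool_rot: [[-0.99, 0.14, 0.003], [0.14, 0.99, 0.002], [-0.003, 0.002, -1.0]]
wrist_force: [-2.4, 4.5, 10.6]
gripper_width: 0.168
```

```bash
python3 - <<'E'
from h import *
s=get_image("side"); o=observe(); print(o["tool_pos"],o["gripper_width"],o["wrist_force"])
a=cv2.resize(s["frame"][160:270,240:360],None,fx=4.5,fy=4.5,interpolation=cv2.INTER_CUBIC)
cv2.imwrite("pics/m7.png",cv2.convertScaleAbs(a[:,:,::-1],alpha=1.5))
p=np.array(o["tool_pos"]); pv=np.array([.5363,.0759]); d=p[:2]-pv; print(np.hypot(*d),np.degrees(np.arctan2(d[1],d[0])))
a0=np.arctan2(d[1],d[0])
for k in np.radians(np.arange(0,175,8)): 
    q=pv+np.hypot(*d)*0+.05*np.array([np.cos(a0+k),np.sin(a0+k)]); print(np.round((q-(pv+.05*np.array([np.cos(a0),np.sin(a0)])))*1e3,1),end=" ")
E
```

```text
[0.52719432 0.12462189 0.0472353 ] 0.16393406115396486 [-2.15909666  3.60785716 10.65724171]
0.049565472818400826 100.58594194445959
[0. 0.] [-6.8 -1.8] [-13.2  -4.4] [-19.2  -8. ] [-24.6 -12.3] [-29.4 -17.4] [-33.5 -23.1] [-36.7 -29.3] [-39.  -35.9] [-40.4 -42.7] [-40.8 -49.7] [-40.3 -56.6] [-38.7 -63.4] [-36.3 -70. ] [-32.9 -76.1] [-28.8 -81.7] [-23.9 -86.6] [-18.3 -90.9] [-12.3 -94.3] [ -5.8 -96.9] [  1.  -98.5] [  8.  -99.1]
```

View pics/m7.png

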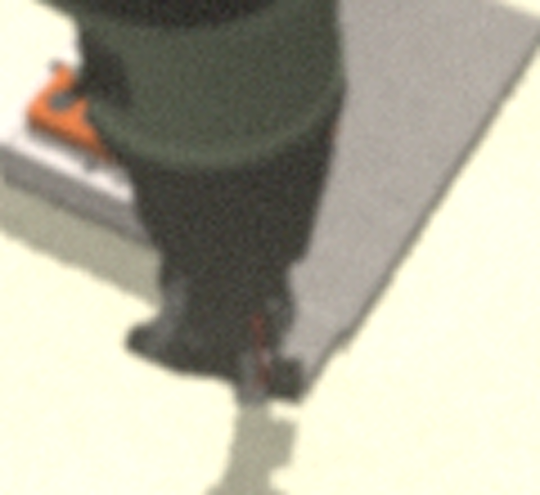

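The handle is held (14 mm opening) and its red edge shows at (260,350). I'll lead it round the first half.

{"op": "apply_moves", "data": {
  "moves": [
    [[-6.8, -1.8, 0, 0, 0, 0, 1], [-13.2, -4.4, 0, 0, 0, 0, 1], [-19.2, -8, 0, 0, 0, 0, 1], [-24.6, -12.3, 0, 0, 0, 0, 1], [-29.4, -17.4, 0, 0, 0, 0, 1], [-29.4, -17.4, 0, 0, 0, 0, 1]]
  ]
}}

```text
time_s: 19.15
tool_pos: [0.4959, 0.109, 0.0472]
tool_rot: [[-0.99, 0.138, 0.001], [0.138, 0.99, 0.004], [-0.0, 0.004, -1.0]]
wrist_force: [-13.7, 18.1, 20.8]
gripper_width: 0.17
```

{"op": "apply_moves", "data": {
  "moves": [
    [[0, 0, 0, 0, 0, 0, 0.7], [0, 0, 0, 0, 0, 0, 0.7]]
  ]
}}

```text
time_s: 19.32
tool_pos: [0.4973, 0.1066, 0.0466]
tool_rot: [[-0.99, 0.14, 0.002], [0.14, 0.99, 0.001], [-0.002, 0.001, -1.0]]
wrist_force: [-0.3, 0.5, 1.0]
gripper_width: 0.3
```

```bash
python3 - <<'E'
from h import *
s=get_image("side"); t=get_image("top"); o=observe(); print(o["tool_pos"],o["gripper_width"],o["wrist_force"])
for im in (s,t):
  f=im["frame"].astype(int); m=((f[:,:,0]>1.8*f[:,:,1])&(f[:,:,0]>1.8*f[:,:,2])&(f[:,:,0]>50)); m[:, :240]=0; m[:,380:]=0; m[:170]=0;m[270:]=0
  ys,xs=np.nonzero(m); print(len(ys), ys.min() if len(ys) else 0, [at(im,ys[ys==r].mean(),xs[ys==r].mean(),.081)[:2] for r in sorted(set(ys))[:2]])
  h=silhouettes(im,"latch_handle"); print([(d["score"],d["point"]) for d in h[:2]])
E
```

```text
[0.49727919 0.10605022 0.04609838] 0.3065733503101618 [-1.0246058   0.56669304  0.03773605]
0 0 []
[(0.59, [237.9, 316.6])]
553 170 [array([ 0.60465595, -0.00542379]), array([ 6.02377781e-01, -5.64672421e-04])]
[(0.74, [204.7, 158.6])]
```

{"op": "apply_moves", "data": {
  "moves": [
    [[0, 1.5, 0, 0, 0, 0, 0.7], [0, 1.5, 0, 0, 0, 0, 1], [0, 1.5, 0, 0, 0, 0, 1], [0, 1.5, 0, 0, 0, 0, 1]]
  ]
}}

```text
time_s: 19.85
tool_pos: [0.4967, 0.108, 0.0454]
tool_rot: [[-0.99, 0.14, -0.0], [0.14, 0.99, 0.0], [0.0, 0.0, -1.0]]
wrist_force: [-2.7, 2.8, 5.3]
gripper_width: 0.175
```

```bash
python3 -c "
import numpy as np
f=lambda d:50*np.array([np.cos(np.radians(d)),np.sin(np.radians(d))])
for d in range(148,269,8): print(d,np.round(f(d)-f(140),1))"
```

```text
148 [-4.1 -5.6]
156 [ -7.4 -11.8]
164 [ -9.8 -18.4]
172 [-11.2 -25.2]
180 [-11.7 -32.1]
188 [-11.2 -39.1]
196 [ -9.8 -45.9]
204 [ -7.4 -52.5]
212 [ -4.1 -58.6]
220 [ -0.  -64.3]
228 [  4.8 -69.3]
236 [ 10.3 -73.6]
244 [ 16.4 -77.1]
252 [ 22.9 -79.7]
260 [ 29.6 -81.4]
268 [ 36.6 -82.1]
```

{"op": "apply_moves", "data": {
  "moves": [
    [[-4.1, -5.6, 0, 0, 0, 0, 1], [-7.4, -11.8, 0, 0, 0, 0, 1], [-9.8, -18.4, 0, 0, 0, 0, 1], [-11.2, -25.2, 0, 0, 0, 0, 1], [-11.7, -32.1, 0, 0, 0, 0, 1], [-11.7, -32.1, 0, 0, 0, 0, 1]]
  ]
}}

```text
time_s: 20.35
tool_pos: [0.4834, 0.0753, 0.0452]
tool_rot: [[-0.99, 0.14, -0.003], [0.14, 0.99, 0.0], [0.003, -0.0, -1.0]]
wrist_force: [-11.3, 2.9, 11.2]
gripper_width: 0.17
```

{"op": "apply_moves", "data": {
  "moves": [
    [[-1.0, -7, 0, 0, 0, 0, 1], [0.4, -13.8, 0, 0, 0, 0, 1], [2.8, -20.4, 0, 0, 0, 0, 1], [6.1, -26.5, 0, 0, 0, 0, 1], [10.2, -32.2, 0, 0, 0, 0, 1], [10.2, -32.2, 0, 0, 0, 0, 1]]
  ]
}}

```text
time_s: 20.85
tool_pos: [0.4953, 0.0437, 0.0452]
tool_rot: [[-0.99, 0.139, -0.0], [0.139, 0.99, 0.001], [0.001, 0.001, -1.0]]
wrist_force: [-3.1, 6.5, 4.0]
gripper_width: 0.169
```

{"op": "apply_moves", "data": {
  "moves": [
    [[4.8, -5, 0, 0, 0, 0, 1], [10.3, -9.3, 0, 0, 0, 0, 1], [16.4, -12.8, 0, 0, 0, 0, 1], [22.9, -15.4, 0, 0, 0, 0, 1], [27.9, -16.8, 0, 0, 0, 0, 1], [27.9, -16.8, 0, 0, 0, 0, 1]]
  ]
}}

```text
time_s: 21.35
tool_pos: [0.5239, 0.0276, 0.0452]
tool_rot: [[-0.99, 0.139, 0.0], [0.139, 0.99, 0.001], [-0.0, 0.001, -1.0]]
wrist_force: [1.6, 8.1, 0.4]
gripper_width: 0.172
```

Next I'll press gently on towards the end stop.

{"op": "apply_moves", "data": {
  "moves": [
    [[2.5, -0.2, 0, 0, 0, 0, 1], [2.5, -0.2, 0, 0, 0, 0, 1]]
  ]
}}

```text
time_s: 21.52
tool_pos: [0.525, 0.0273, 0.0451]
tool_rot: [[-0.99, 0.139, -0.002], [0.139, 0.99, 0.001], [0.002, 0.001, -1.0]]
wrist_force: [-5.8, 6.0, 6.2]
gripper_width: 0.173
```

{"op": "apply_moves", "data": {
  "moves": [
    [[2, -0.1, 0, 0, 0, 0, 1], [2, -0.1, 0, 0, 0, 0, 1]]
  ]
}}

```text
time_s: 21.68
tool_pos: [0.526, 0.0271, 0.0451]
tool_rot: [[-0.99, 0.139, -0.004], [0.139, 0.99, 0.001], [0.004, 0.0, -1.0]]
wrist_force: [-10.4, 6.2, 10.6]
gripper_width: 0.168
```

{"op": "apply_moves", "data": {
  "moves": [
    [[2, 0, 0, 0, 0, 0, 1], [2, 0, 0, 0, 0, 0, 1]]
  ]
}}

```text
time_s: 21.85
tool_pos: [0.5294, 0.0265, 0.0452]
tool_rot: [[-0.99, 0.14, -0.001], [0.14, 0.99, 0.0], [0.001, 0.0, -1.0]]
wrist_force: [-1.3, 2.9, 2.6]
gripper_width: 0.174
```

{"op": "apply_moves", "data": {
  "moves": [
    [[1.5, 0, 0, 0, 0, 0, 1], [1.5, 0, 0, 0, 0, 0, 1]]
  ]
}}

```text
time_s: 22.02
tool_pos: [0.5303, 0.0264, 0.0451]
tool_rot: [[-0.99, 0.14, -0.002], [0.14, 0.99, -0.0], [0.002, -0.0, -1.0]]
wrist_force: [-5.4, 2.9, 5.3]
gripper_width: 0.168
```

{"op": "apply_moves", "data": {
  "moves": [
    [[1.5, 0, 0, 0, 0, 0, 1], [1.5, 0, 0, 0, 0, 0, 1]]
  ]
}}

```text
time_s: 22.18
tool_pos: [0.5308, 0.0263, 0.0451]
tool_rot: [[-0.99, 0.14, -0.004], [0.14, 0.99, -0.0], [0.004, -0.001, -1.0]]
wrist_force: [-13.6, 2.5, 11.9]
gripper_width: 0.172
```

{"op": "apply_moves", "data": {
  "moves": [
    [[0, 0, 0, 0, 0, 0, 0.65], [0, 0, 0, 0, 0, 0, 0.65], [0, 0, 0, 0, 0, 0, 0.65], [0, 0, 30, 0, 0, 0, 0.65], [0, 0, 70, 0, 0, 0, 0.65], [0, 0, 110, 0, 0, 0, 0.65], [-10, -42, 130, 0, 0, 0, 0.65], [-20, -250, 130, 0, 0, 0, 0.65], [-20, -250, 130, 0, 0, 0, 0.65], [-20, -250, 130, 0, 0, 0, 0.65], [-20, -250, 130, 0, 0, 0, 0.65], [-20, -250, 130, 0, 0, 0, 0.65]]
  ]
}}

```text
time_s: 23.18
tool_pos: [0.5125, -0.2208, 0.1755]
tool_rot: [[-0.99, 0.14, 0.001], [0.14, 0.99, -0.0], [-0.001, -0.0, -1.0]]
wrist_force: [0.9, 0.5, -0.1]
gripper_width: 0.352
```

```bash
sed -i 's/print("rack far/#&/;$a print("far",line(B,0))' meas.py; sed -i 's/^#print.*//' meas.py; python3 meas.py; python3 - <<'E'
from h import *
t=get_image("top"); s=get_image("side"); o=observe(); print(o["tool_pos"])
pv=[.5345,.0765]
for a in(2.5,2.68,2.79):
    w=a+np.radians(110)-.1383; h=[pv[0]+.05*np.cos(w),pv[1]+.05*np.sin(w),.081]; q=proj(t,h); r=proj(s,h); print(a,"t crop",(q[1]-235)*3.6,(q[0]-125)*4.2,"s crop",400+(r[1]-235)*4,(r[0]-150)*5)
a=cv2.resize(t["frame"][125:245,235:345],None,fx=3.6,fy=4.2,interpolation=cv2.INTER_CUBIC)
b=cv2.resize(s["frame"][150:250,235:335],None,fx=4,fy=5,interpolation=cv2.INTER_CUBIC)
k=np.zeros((504,800,3),np.uint8); k[:504,:396]=a; k[:500,400:800]=b
cv2.imwrite("pics/m8.png",cv2.convertScaleAbs(k[:,:,::-1],alpha=1.5))
E
```

```text
rack left edge: slope,y (array([ 0.0033, 88.5852]), np.float64(88.66215750644069), np.int64(20))
stop outer(105): (array([ -0.0002, 104.1895]), np.float64(104.18407046627426), np.int64(20))
far (array([ 0.0063, 90.528 ]), np.float64(90.81263895550543), np.int64(16))
[ 0.5128925  -0.21850322  0.17508448]
2.5 t crop 200.8742636389227 367.7301795127095 s crop 726.4908743460253 231.7969205490391
2.68 t crop 206.5237970110153 350.8348342884137 s crop 713.4441534106231 220.9379819802136
2.79 t crop 208.64923435930277 340.0658823031485 s crop 704.6130865352616 215.56026209152748
```

View pics/m8.png

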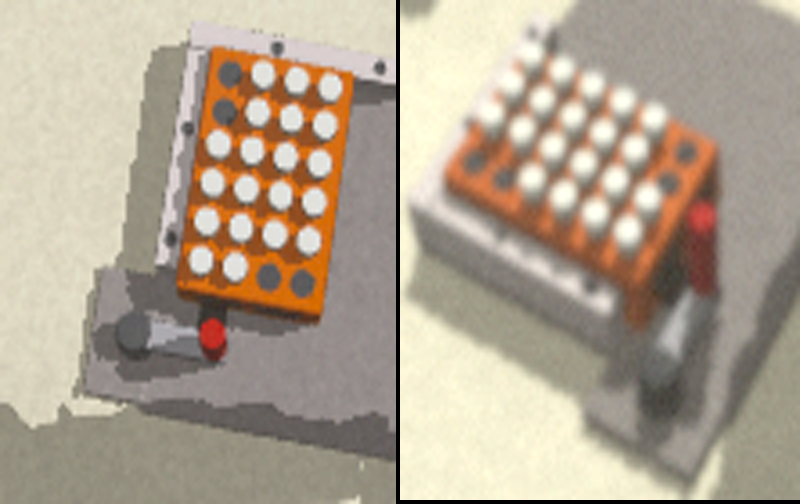

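The latch handle is at (212,335) in the top crop and (703,213) in the side crop. Both match the fully closed prediction, and the rack is still flush. The tube was already confirmed in the tray, so I'll hand the job in.

```bash
python3 - <<'E'
from h import *
s=get_image("side"); print([(d["score"],at(s,*d["point"],.0155)) for d in silhouettes(s,"tube")[:1]])
print(job_done())
E
```

```text
[(0.96, array([0.53974279, 0.31596413, 0.0155    ]))]
the job is handed in; nothing more can be done
None
```

I put the stray tube in the green tray, slid the orange rack into the corner against both stops and swung the latch closed. I then handed the job in at about 23.5 s; no verdict was reported.

**Last checks:**
- **Tube:** the network finds it in the tray at about (0.540, 0.316), close to the tray's centre.
- **Rack:** its left edge is about 0.5 mm from the side stop. Its far edge measures 0.8 mm past the back stop face, which is within camera calibration error, so I take it as flush. It is within 0.01 rad of square.
- **Latch:** the handle sits where the fully closed position predicts in both camera views, to about 2 pixels, and it met firm resistance at the end of its swing.
- **Robot:** the gripper is lifted well clear and the wrist force reads about zero.

**What disagreed:** the pivot position from the first fit was about 2 mm off. This showed as side forces of up to about 23 N (31 N in all) while turning the latch. I gripped the handle again partway and corrected the path.

**Not checked at the end:** I did not measure the tip box, pot and dish again after docking. The arm kept clear of them on every path I planned.

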